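# Set the portion dial, bring the red-capped spice to the front and hold the carousel

### The arm

A 6-joint arm with a two-finger parallel gripper is mounted at the origin on a cart in front of the work surface, level with it; the furniture and walls round the work are solid. World frame = base frame: x ahead of the robot, y to its left, z up, the work surface at z = 0. Lengths are in mm, angles in rad, forces in N, time in s.
With the tool pointing down it reaches from about 400 to 925 mm from the base axis. Payload 12.5 kg.
Tool frame: the origin (TCP) lies between the finger pads; the fingertips stand 19 mm ahead of it and the grasp point (between the pads) is the TCP (env.tips_ahead is the distance from the TCP to the fingertips, in mm); z points along the fingers, y is the line along which they close (so a half turn about z gives the same grasp; the last joint's range is limited). The gripper opens to 95 mm and grips with 3 to 60 N. Pads are 20 mm wide; open, the fingers measure 119 mm over their backs; the gripper's body (75 mm by 180 mm) begins 59 mm behind the grasp point.
Start: joints at [-1.339, 0.491, 1.559, -0, 1.092, -0.106], TCP at [207.156, -589.69, 204.261] pointing down, gripper open.
Joint ranges: [-3.1, 3.1], [-0.84, 2.19], [0.05, 2.79], [-1.13, 4.28], [0.06, 2.93], [-2.69, 2.69]. Speed limits (rad/s): [2.22, 2.22, 2.79, 3.14, 3.14, 3.14].

### API

Orientations are given as [roll, pitch, yaw] about the fixed x, y, z axes, in that order (R = Rz(yaw) Ry(pitch) Rx(roll)).
In Python, from cell import env gives the robot as it stands.
- The arm moves only by the shell command python3 -m crank 'ROWS'. ROWS is JSON, a list of rows, each a list of 5 numbers: the shift along the tool's x, y, z in mm, then the turn about the tool's z in degrees, then the finger opening in mm, from 0 to 95.1. In form: [[dx, dy, dz, yaw, grip], ...]. A call has 1 to 10 rows; each row is the pose to reach, as a shift and turn from the pose commanded when the call began, along the tool's axes at that moment; what a row does not reach only later rows make up. A row lasts 1/12 s, in which the tool goes at most 41.7 mm and 7.16 degrees, less where a joint would pass 70% of its speed; a pose out of reach is approached as far as the arm can. A call with a gripper value outside its range is refused whole. The fingers move at their own pace and stop on an object; the grip force is fixed at half the most. Time passes only in rows, so rows that repeat a pose let the fingers close. It gives the time, the measured TCP pose, the force, the opening and the grip force at its end, in the units of the state.
- env.state(): the state, without advancing time (a new reading comes with each control period).
- env.read_camera(name): name is "scene" or "top" or "wrist"; returns a dict with "img" (384x512x3 uint8, blue, green, red), "K" (3x3 intrinsics, pixels), "pose" (4x4, takes a point from camera to world coordinates). Camera axes: x right, y down, z forward; pixel columns grow to the right and rows downward; lengths in mm; the calibration is good to about 2 mm. A picture is of the moment at which its call begins. There is no depth.
- env.job_done(): hands the job in; it is judged then, once.
The state is a dict: "t": time; "joints": joint angles; "qvel": joint speeds; "tau": joint torques, N m; "eef_pos": TCP position; "tcp_rot": TCP orientation; "ft_force": force on the tool from outside, world axes, zero at the start; "moment": the same for the moment, N m; "opening": opening from 0.0 (shut) to 1.0 (fully open); "grip_force": force on a finger pad.
Only numpy, scipy, OpenCV 4.12 (cv2) and the standard library are available. Lean on these libraries where they do the work, as an engineer would, in place of code of your own. Each camera call takes 0.05 s, during which the arm holds its last target. There are 200 camera calls.

### The job

Get the spice dispenser ready for the next dish: turn the black portion dial at its left end until the white pointer is at the red mark of the scale, then take the dark wooden bar handle on top of the carousel and turn it until the red-capped jar stands at the front, in line with the red arrow on the grey base. Finish still gripping that handle, holding the carousel motionless there with the dial still at the red mark. Do not touch the jars, and leave the things standing around where they are.

Things in the scene. Friction and masses are not known exactly. Their poses are not given: they have to be found in the camera images.
- dispenser: grey appliance base fixed on the worktop, 0.26 m deep (x), 0.41 m wide (y); origin mid-width at the worktop. Own axes: z up, -x is its front (faces the robot, give or take 0.25 rad of yaw), +y its left end. The carousel's vertical axis stands at own y = -120 mm, the dial's at own y = +125 mm, both at own x = 0. The base is 22 mm high, the dial housing (130 x 110 mm in x, y) 45 mm. A red arrow head lies on a tongue at the front of the carousel
- dial (a joint): angle of the portion dial, rad, growing clockwise seen from above; at 0 its pointer points to the dispenser's own +x (away from the robot), the red mark is at 0.6. White marks every 0.6 rad from -1.8 to 1.8. Turns with light friction (0.03 N m), stays where it is left, stops at -2.2 and 2.2; starts between -0.9 and 0
- dial_grip (a point): point on the dial's axis, 67 mm above the worktop, at the height to grip. The dial is a black bar 48 mm long, 14 mm wide, from 50 to 80 mm above the worktop, on a disc of 58 mm dia. whose top is 50 mm above the worktop. This frame turns with the dial: its x axis runs along the bar towards the pointer end, z is up; grip across the 14 mm
- dial_tip (a point): tip of the dial's white pointer, 28 mm from the dial's axis, 51 mm above the worktop, turns with the dial
- red_mark (a point): the red mark on the dial's scale, 40 mm from the dial's axis, on the housing's top 46 mm above the worktop; larger than the white marks
- carousel (a joint): angle of the spice carousel, rad, growing anticlockwise seen from above; at 0 (and every full turn, 6.283) the red-capped jar is exactly at the front. Turns freely both ways without end stops in use, light friction (0.05 N m), stays where it is left; starts between 0.75 and 5.53. Turntable disc 200 mm dia., 24 to 34 mm above the worktop, carries five jars evenly spaced
- handle: dark wooden bar on the post at the centre of the carousel, turns with it: 52 mm long, 16 mm wide, 40 mm high, from 170 to 210 mm above the worktop; the jars' tops reach 140 mm. Origin at the centre of its underside; own x axis along the 52 mm length, -x end towards the red-capped jar, z up. Grip across the 16 mm
- handle_mid (a point): centre of the handle bar, 190 mm above the worktop, on the carousel's axis; axes as the handle's
- front_spot (a point): point on the dispenser where the centre of the red-capped jar's underside must come: in front of the carousel's axis towards the red arrow, 70 mm from the axis, 34 mm above the worktop; does not turn with the carousel
- red_jar: red-capped spice jar fixed on the carousel, 45 mm dia., 106 mm tall, origin at the centre of its underside (70 mm from the carousel's axis, 34 mm above the worktop when on the carousel), the marked jar
- jar_b: dark-capped, blue label spice jar fixed on the carousel, 41 mm dia., 105 mm tall, origin at the centre of its underside (70 mm from the carousel's axis, 34 mm above the worktop when on the carousel)
- jar_c: dark-capped, pale label spice jar fixed on the carousel, 41 mm dia., 105 mm tall, origin at the centre of its underside (70 mm from the carousel's axis, 34 mm above the worktop when on the carousel)
- jar_d: white-capped spice jar fixed on the carousel, 46 mm dia., 97 mm tall, origin at the centre of its underside (70 mm from the carousel's axis, 34 mm above the worktop when on the carousel)
- jar_e: dark-capped, green label spice jar fixed on the carousel, 41 mm dia., 105 mm tall, origin at the centre of its underside (70 mm from the carousel's axis, 34 mm above the worktop when on the carousel)
- tuna_tin: low round green food tin, 86 mm dia., 40 mm high, loose, to be left alone; origin at the centre of its underside
- lemon: lemon, 72 x 57 x 58 mm, loose, to be left alone; origin at its underside
- garlic: garlic bulb, 56 mm, loose, to be left alone; origin at its underside
- mug: white mug with blue dots, 92 mm wide, 127 mm over the handle, 93 mm high, loose, to be left alone; origin at the centre of its underside

How it is judged (in metres and radians):
On the way, in this order (a step that is already met when the one before it is completed fails the run):
1. the dial's pointer is at the red mark (value of joint dial between 0.45 and 0.75 rad), for 0.2 s.
2. the red-capped jar stands at the front and the handle is held (horizontal distance between red_jar and front_spot below 0.011 m and contact force between the fingers and handle above 2 N), for 0.2 s.
At the end, for the whole second after the job is handed in: the dial reads within 0.15 rad of the red mark (0.6), the red-capped jar's centre is within 11 mm of the front spot, the carousel is at rest (under 0.08 rad/s), and the fingers hold the handle bar between them with more than 2 N, the grasp point within 35 mm of the bar's centre (all of step 1 and all of step 2 and velocity of joint carousel between -0.08 and 0.08 rad/s and distance between the grasp point and handle_mid below 0.035 m); the arm keeps its last pose, push and grip.
It fails at once if the robot touches a jar (over 1 N) (contact force between any of the fingers, the arm and red_jar above 1 N or contact force between any of the fingers, the arm and jar_b above 1 N or contact force between any of the fingers, the arm and jar_c above 1 N or contact force between any of the fingers, the arm and jar_d above 1 N or contact force between any of the fingers, the arm and jar_e above 1 N).
It fails at once if the tin is shifted by more than 30 mm (distance of tuna_tin from where it was at the start of the episode above 0.03 m).
It fails at once if the lemon is shifted by more than 30 mm (distance of lemon from where it was at the start of the episode above 0.03 m).
It fails at once if the garlic is shifted by more than 30 mm (distance of garlic from where it was at the start of the episode above 0.03 m).
It fails at once if the mug is shifted by more than 30 mm (distance of mug from where it was at the start of the episode above 0.03 m).
It also fails if it takes over 67 s, if anything falls off the work surface, if the arm or the gripper's body presses on something with over 40 N, if the wrist force passes 120 N, or if a joint passes its speed limit or range.

## Working session

There is one attempt and no reset: what is moved stays moved. The work goes in short steps, Python scripts to look and compute and a shell command to move; the robot and the scene stay as the last step left them, time stands still between calls to the robot, and variables do not carry over. Pictures are saved under pics/ and viewed, at most 10 in all, crops included, and the job is handed in when it is done.

```bash
mkdir -p pics; ls; python3 - <<'E'
from cell import env
import cv2
for n in("scene","top"):
    r=env.read_camera(n); cv2.imwrite(f"pics/{n}0.png",r["img"]); print(n,r["K"].round(1).tolist(),r["pose"].round(3).tolist())
s=env.state(); print(s["t"],s["eef_pos"],s["tcp_rot"])
E
```

```text
pics
scene [[356.5, 0.0, 249.7], [0.0, 356.5, 190.3], [0.0, 0.0, 1.0]] [[-0.861, -0.298, 0.412, 57.116], [-0.509, 0.517, -0.688, 598.878], [-0.008, -0.802, -0.597, 773.582], [0.0, 0.0, 0.0, 1.0]]
top [[364.0, 0.0, 252.1], [0.0, 364.0, 197.5], [0.0, 0.0, 1.0]] [[-0.008, -0.981, 0.192, 263.311], [-1.0, 0.008, -0.003, -146.292], [0.002, -0.192, -0.981, 1418.312], [0.0, 0.0, 0.0, 1.0]]
0.1 [ 207.06725175 -589.47662038  203.72179237] [-3.14061708e+00 -5.26880813e-05  3.37809503e-01]
```

View pics/scene0.png

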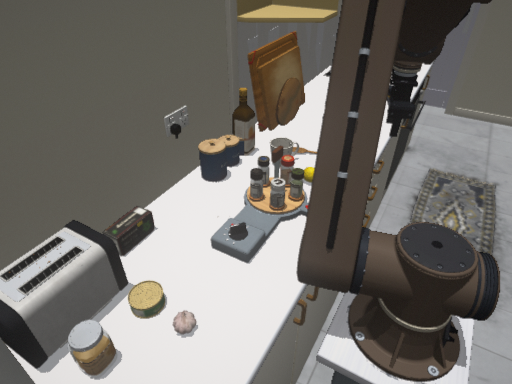

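View pics/top0.png

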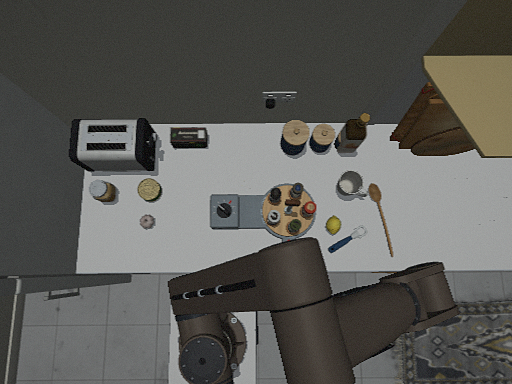

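The top view shows the dial near pixel (224,210), the carousel centre near (288,210) and the red jar at about (309,209). I'll enlarge it.

```bash
cat > h.py <<'E'
import numpy as np
from cell import env
def ray(r,u,v,z):
    d=r["pose"][:3,:3]@np.linalg.solve(r["K"],[u,v,1]); o=r["pose"][:3,3]
    return o+d*(z-o[2])/d[2]
def proj(r,p):
    c=r["pose"][:3,:3].T@(np.array(p)-r["pose"][:3,3]); q=r["K"]@c; return q[:2]/q[2]
E
python3 - <<'E'
from h import *
import cv2
r=env.read_camera("top")
cv2.imwrite("pics/topc.png",cv2.resize(r["img"][170:260,200:330],None,fx=6,fy=6,interpolation=cv2.INTER_CUBIC))
for u,v,z in((224,210,50),(288,210,34),(334,225,30),(349,183,90)):print(ray(r,u,v,z).round())
E
```

```text
[483. -44.  50.]
[ 484. -289.   34.]
[ 425. -464.   30.]
[ 575. -515.   90.]
```

View pics/topc.png

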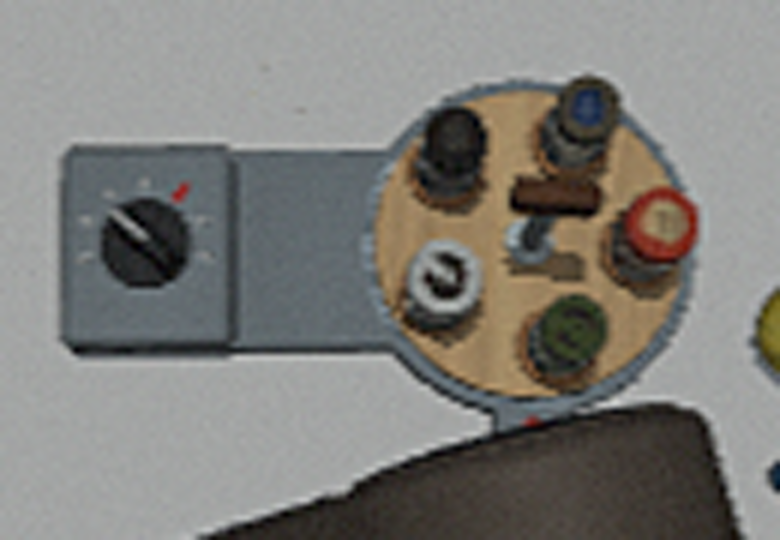

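The dispenser yaw is about 0, the dial about -0.82 and the carousel about 1.6. I'll compute this more precisely and lift the arm at the same time.

```bash
python3 - <<'E'
from h import *
r=env.read_camera("top")
P=lambda x,y,z: ray(r,200+(x+.5)/6-.5,170+(y+.5)/6-.5,z)
for n,x,y,z in(("dial",146,242,50),("tip",110,209,51),("mark",181,192,46),("car",533,240,34),("redcap",662,225,140),("whitecap",444,280,131),("green",570,327,139),("handle",556,195,205),("hl",512,190,210),("hr",600,194,210),("hl2",513,200,210)):print(n,P(x,y,z).round(1))
E
python3 -m crank '[[0,0,-40,0,95],[0,0,-80,0,95],[30,-28,-100,0,95],[58,-56,-100,0,95],[87,-83,-100,0,95],[116,-111,-100,-5,95],[145,-139,-100,-10,95],[174,-167,-100,-15,95],[203,-194,-100,-20,95],[232,-222,-100,-27.6,95]]'
```

```text
dial [483.4 -43.6  50. ]
tip [504.6 -20.7  51. ]
mark [516.2 -65.4  46. ]
car [ 485.3 -290.7   34. ]
redcap [ 476.8 -356.5  140. ]
whitecap [ 446.1 -227.   131. ]
green [ 416.5 -300.1  139. ]
handle [ 483.5 -286.6  205. ]
hl [ 485.7 -261.3  210. ]
hr [ 483.  -310.8  210. ]
hl2 [ 480.  -261.7  210. ]
t: 1.03
eef_pos: [352.8, -301.6, 304.3]
tcp_rot: [3.141, 0.0, 0.815]
ft_force: [0.7, -0.4, -0.3]
opening: 1.001
grip_force: 0.0
```

```bash
python3 -m crank '[[39,-12,0,0,95],[78,-23,0,0,95],[117,-35,0,0,95],[156,-46,0,0,95],[195,-58,0,0,95],[234,-69,10,0,95],[277,-82,40,0,95],[277,-82,80,0,95],[277,-82,114,0,95],[277,-82,114,0,95]]'
python3 - <<'E'
from h import *
import cv2
r=env.read_camera("wrist"); cv2.imwrite("pics/w1.png",r["img"]); print(env.state()["eef_pos"],proj(r,[483.4,-43.6,50]),proj(r,[483.4,-43.6,80]))
E
```

```text
t: 1.87
eef_pos: [480.8, -44.3, 184.6]
tcp_rot: [-3.133, 0.005, 0.814]
ft_force: [-1.1, -0.5, -1.1]
opening: 0.997
grip_force: 0.0
[482.17054202 -45.27372506 188.11170129] [255.17834797 178.20931018] [255.25285582 185.12249753]
```

View pics/w1.png

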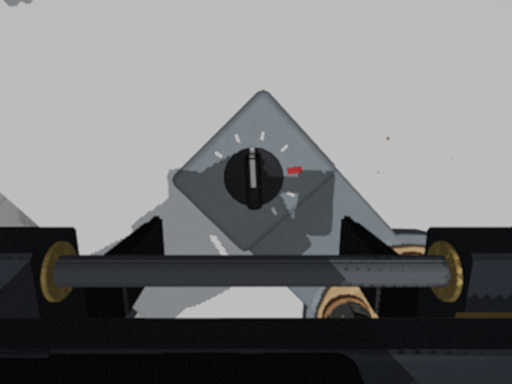

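The dial disc is centred at (254,177), as predicted. The pointer leans about 4° left of the tool axis and the red mark is about 80° clockwise. Descending and gripping.

```bash
python3 -m crank '[[2,0,25,0,95],[2,0,50,0,80],[2,0,75,0,60],[2,0,95,0,50],[2,0,110,0,45],[2,0,118,0,45],[2,0,118,0,45],[2,0,118,0,20],[2,0,118,0,0],[2,0,118,0,0]]'; python3 -m crank '[[0,0,0,0,0],[0,0,0,0,0],[0,0,0,0,0],[0,0,0,0,0]]'
```

```text
t: 2.75
eef_pos: [485.6, -44.7, 73.5]
tcp_rot: [3.14, -0.001, 0.812]
ft_force: [-0.4, 0.4, -0.4]
opening: 0.428
grip_force: 0.0
t: 3.08
eef_pos: [485.0, -44.5, 72.4]
tcp_rot: [3.141, -0.0, 0.812]
ft_force: [-0.3, -0.2, 0.5]
opening: 0.147
grip_force: 0.0
```

```bash
python3 -m crank '[[0,0,0,0,0],[0,0,0,0,0],[0,0,0,5,0],[0,0,0,10,0],[0,0,0,15,0],[0,0,0,20,0]]'
```

```text
t: 3.58
eef_pos: [484.9, -44.5, 72.2]
tcp_rot: [-3.142, 0.0, 0.459]
ft_force: [-0.2, 0.1, -0.6]
opening: 0.007
grip_force: 0.0
```

```bash
python3 - <<'E'
from h import *
import cv2
r=env.read_camera("wrist"); q=env.read_camera("scene"); s=env.state();print(s["opening"],s["grip_force"],s["eef_pos"],s["tcp_rot"])
u,v=proj(q,[483,-44,60]).astype(int)
a=cv2.resize(r["img"],(400,300)); b=cv2.resize(q["img"][v-38:v+38,u-50:u+50],(400,300),interpolation=cv2.INTER_CUBIC)
cv2.imwrite("pics/w2.png",np.hstack([a,b]))
E
```

```text
0.0065713069504486 0.0 [484.95799945 -44.48805564  72.17334136] [3.14158878e+00 1.06602633e-04 4.61272899e-01]
```

View pics/w2.png

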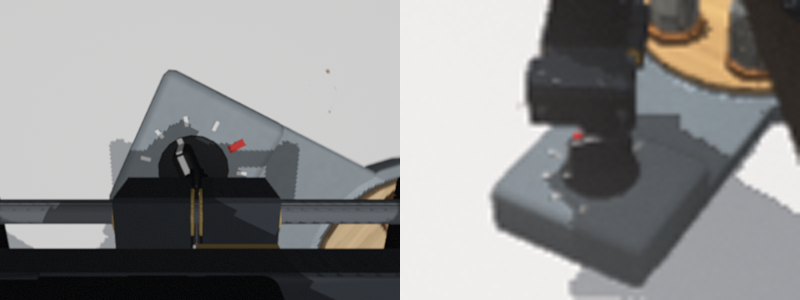

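```bash
python3 - <<'E'
from h import *
import cv2
r=env.read_camera("wrist"); s=env.state(); print(r["pose"].round(3).tolist(), r["K"].tolist())
e=s["eef_pos"]
for n,p in(("tcp",e),("tip",[e[0],e[1],e[2]-19]),("dial50",[483.4,-43.6,50]),("dial80",[483.4,-43.6,80]),("mark",[516.2,-65.4,46])):print(n,proj(r,p).round())
cv2.imwrite("pics/w3.png",cv2.resize(r["img"][150:300,130:330],(800,600),interpolation=cv2.INTER_CUBIC))
E
```

```text
[[0.446, -0.87, -0.212, 543.182], [-0.895, -0.433, -0.104, -14.468], [-0.001, 0.236, -0.972, 252.831], [0.0, 0.0, 0.0, 1.0]] [[335.37580789925954, 0.0, 251.23434350923102], [0.0, 335.37580789925954, 191.97903872696497], [0.0, 0.0, 1.0]]
tcp [253. 229.]
tip [253. 218.]
dial50 [251. 218.]
dial80 [250. 236.]
mark [305. 187.]
```

View pics/w3.png

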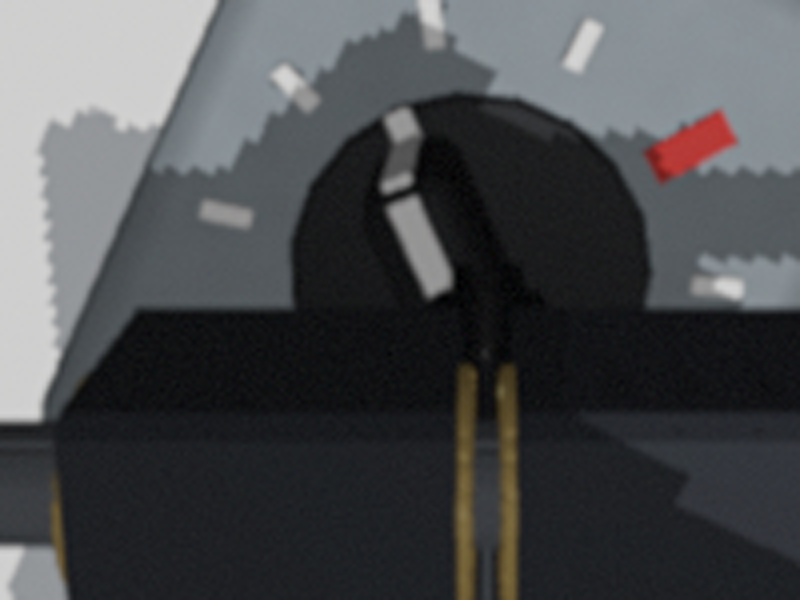

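```bash
python3 - <<'E'
from h import *
import cv2
print(env.tips_ahead)
def br(i): return (255*(i/255.)**.4).astype(np.uint8)
r=env.read_camera("wrist"); q=env.read_camera("scene")
for z in(50,53,80,90,130):print(z,proj(q,[483.4,-43.6,z]).round(1))
u,v=proj(q,[483,-44,70]).astype(int); print(u,v)
a=cv2.resize(br(r["img"][165:315,180:330]),(400,400),interpolation=cv2.INTER_CUBIC)
b=cv2.resize(br(q["img"][v-40:v+40,u-40:u+40]),(400,400),interpolation=cv2.INTER_CUBIC)
cv2.imwrite("pics/w4.png",np.hstack([a,b]))
E
```

```text
19.0
50 [238.  231.3]
53 [238.  230.6]
80 [237.7 223.7]
90 [237.6 221.1]
130 [237.2 210.5]
238 226
```

View pics/w4.png

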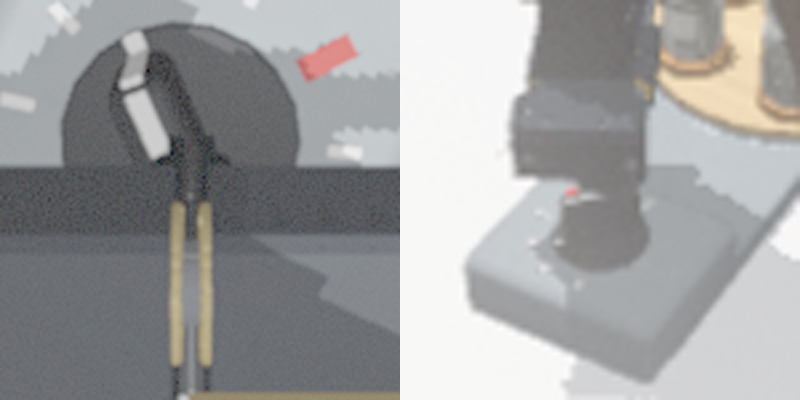

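The closed fingers hide the bar. The apparent finger spacing also puts the tips higher than nominal, so they probably closed above the bar. I'll open, turn back and probe downward gently.

```bash
python3 -m crank '[[0,0,0,-5,45],[0,0,0,-10,45],[0,0,0,-15,45],[0,0,0,-22,45],[0,0,0,-22,45],[0,0,0,-22,45]]';python3 -m crank '[[0,0,1,0,45],[0,0,2,0,45],[0,0,3,0,45],[0,0,4,0,45],[0,0,4,0,45]]'; python3 -m crank '[[0,0,1,0,45],[0,0,2,0,45],[0,0,3,0,45],[0,0,4,0,45],[0,0,4,0,45]]'
```

```text
t: 4.33
eef_pos: [485.0, -44.5, 72.2]
tcp_rot: [3.142, 0.0, 0.845]
ft_force: [0.4, -0.8, -0.3]
opening: 0.369
grip_force: 0.0
t: 4.75
eef_pos: [484.9, -44.5, 68.0]
tcp_rot: [-3.141, 0.0, 0.846]
ft_force: [-0.4, 0.8, 0.0]
opening: 0.475
grip_force: 0.0
t: 5.17
eef_pos: [484.9, -44.5, 64.0]
tcp_rot: [-3.141, 0.0, 0.847]
ft_force: [-1.0, 0.1, 0.0]
opening: 0.472
grip_force: 0.0
```

```bash
for i in 1 2 3 4; do python3 -m crank '[[0,0,1,0,45],[0,0,2,0,45],[0,0,3,0,45],[0,0,3,0,45]]' | grep -E "eef|ft_"; done
```

```text
eef_pos: [484.9, -44.5, 61.0]
ft_force: [-0.5, 0.6, -0.2]
eef_pos: [484.9, -44.5, 58.0]
ft_force: [-0.5, -0.6, 0.6]
eef_pos: [484.9, -44.5, 55.0]
ft_force: [0.5, 0.1, -0.1]
eef_pos: [484.9, -44.5, 52.0]
ft_force: [0.0, -0.3, -0.2]
```

There's still no contact, so the real tips sit well above nominal. Closing here.

```bash
python3 -m crank '[[0,0,0,0,20],[0,0,0,0,0],[0,0,0,0,0],[0,0,0,0,0],[0,0,0,0,0],[0,0,0,0,0],[0,0,0,0,0],[0,0,0,0,0],[0,0,0,0,0]]'
```

```text
t: 7.25
eef_pos: [483.0, -43.0, 52.2]
tcp_rot: [-3.137, 0.001, 0.847]
ft_force: [-5.2, 11.7, 7.1]
opening: 0.147
grip_force: 30.0
```

```bash
python3 -m crank '[[0,-2.4,0,0,0],[0,-2.4,0,5,0],[0,-2.4,0,10,0],[0,-2.4,0,15,0],[0,-2.4,0,20,0],[0,-2.4,0,25,0],[0,-2.4,0,30,0],[0,-2.4,0,35,0],[0,-2.4,0,40,0],[0,-2.4,0,40,0]]'; python3 -m crank '[[0,0,0,5,0],[0,0,0,10,0],[0,0,0,15,0],[0,0,0,20,0],[0,0,0,25,0],[0,0,0,30,0],[0,0,0,35,0],[0,0,0,39,0],[0,0,0,42,0],[0,0,0,42,0]]';python3 -m crank '[[0,0,0,0,0],[0,0,0,0,0],[0,0,0,0,0]]'
```

```text
t: 8.08
eef_pos: [482.8, -42.5, 52.2]
tcp_rot: [-3.141, 0.001, 0.145]
ft_force: [-0.9, 4.0, 1.9]
opening: 0.145
grip_force: 30.0
t: 8.92
eef_pos: [482.9, -42.1, 52.2]
tcp_rot: [-3.141, 0.001, -0.585]
ft_force: [0.1, 9.9, 0.7]
opening: 0.145
grip_force: 30.0
t: 9.17
eef_pos: [482.9, -42.1, 52.2]
tcp_rot: [-3.141, 0.001, -0.581]
ft_force: [-0.4, 9.0, 1.7]
opening: 0.143
grip_force: 30.0
```

```bash
python3 -m crank '[[0,0,0,0,45],[0,0,0,0,45],[0,0,0,0,45],[0,0,-10,0,45],[0,0,-30,0,60],[0,0,-60,0,95],[0,0,-95,0,95],[0,0,-130,0,95],[0,0,-130,0,95]]'
python3 -m crank '[[0,0,0,0,95],[0,0,0,0,95]]'
python3 - <<'E'
from h import *
import cv2
r=env.read_camera("wrist"); 
print([proj(r,p).round() for p in ([483.4,-43.6,50],[516.4,-65.8,46])])
q=env.read_camera("top")
a=cv2.resize(r["img"],(400,300)); b=cv2.resize(q["img"][170:260,200:320],(400,300),interpolation=cv2.INTER_CUBIC)
cv2.imwrite("pics/w5.png",np.hstack([a,b]))
E
```

```text
t: 9.92
eef_pos: [485.5, -43.6, 187.8]
tcp_rot: [-3.139, -0.009, -0.583]
ft_force: [-0.3, -0.2, -0.5]
opening: 0.72
grip_force: 0.0
t: 10.08
eef_pos: [482.8, -43.0, 181.7]
tcp_rot: [3.141, 0.0, -0.584]
ft_force: [-0.6, -0.2, -0.1]
opening: 0.859
grip_force: 0.0
[array([252., 180.]), array([252., 137.])]
```

View pics/w5.png

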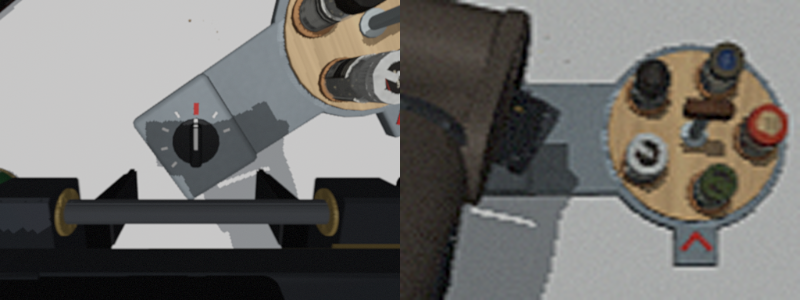

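The dial now points at the red mark: wrist view, pointer at (196,120) and mark at (196,108). On the right, the arrow is directly in front of the carousel axis. Next I go above the handle, yaw about 1.47.

```bash
python3 -m crank '[[0,0,-40,0,95],[0,0,-80,-5,95],[0,0,-108,-12,95],[23,34,-108,-19,95],[46,68,-108,-26,95],[69,102,-108,-33,95],[92,136,-108,-40,95],[115,170,-108,-47,95],[137,203,-108,-54,95],[137,203,-108,-60,95]]'
python3 -m crank '[[0,0,0,-7,95],[0,0,0,-14,95],[0,0,0,-21,95],[0,0,0,-28,95],[0,0,0,-35,95],[0,0,0,-42,95],[0,0,0,-49,95],[0,0,0,-56,95],[0,0,0,-58,95],[0,0,0,-58,95]]'
python3 -m crank '[[0,0,0,0,95],[0,0,0,0,95]]'
python3 - <<'E'
from h import *
import cv2
r=env.read_camera("wrist"); cv2.imwrite("pics/w6.png",r["img"]); print(proj(r,[485,-288.5,210]),proj(r,[485,-262.5,210]),proj(r,[485,-314.5,210]),proj(r,[476.8,-356.5,140]))
E
```

```text
t: 11.02
eef_pos: [484.9, -292.2, 288.2]
tcp_rot: [-3.14, 0.002, 0.446]
ft_force: [0.9, 0.8, 0.3]
opening: 0.997
grip_force: 0.0
t: 11.85
eef_pos: [485.3, -287.8, 288.7]
tcp_rot: [-3.139, -0.001, 1.456]
ft_force: [1.3, -0.7, -0.1]
opening: 1.001
grip_force: 0.0
t: 12.02
eef_pos: [485.4, -287.8, 289.4]
tcp_rot: [-3.14, -0.001, 1.453]
ft_force: [-0.5, -0.2, 0.3]
opening: 1.001
grip_force: 0.0
[252.12945257 197.24021978] [248.27129605 165.3029235 ] [255.81745184 227.76897736] [251.81147695 243.65871156]
```

View pics/w6.png

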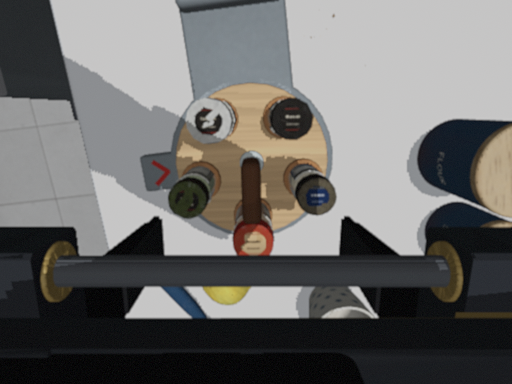

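The bar is centred at column 251, aligned with the tool, rows 160–230, and the jars are clear. Descending and gripping.

```bash
python3 -m crank '[[0,0,25,0,80],[0,0,50,0,60],[0,0,75,0,50],[0,0,95,0,45],[0,0,110,0,45],[0,0,119,0,45],[0,0,119,0,45],[0,0,119,0,45]]'; python3 -m crank '[[0,0,0,0,25],[0,0,0,0,10],[0,0,0,0,0],[0,0,0,0,0],[0,0,0,0,0],[0,0,0,0,0],[0,0,0,0,0],[0,0,0,0,0]]'
```

```text
t: 12.73
eef_pos: [485.6, -287.9, 171.5]
tcp_rot: [-3.142, 0.0, 1.454]
ft_force: [0.4, 0.4, 0.2]
opening: 0.505
grip_force: 0.0
t: 13.4
eef_pos: [485.0, -287.7, 171.6]
tcp_rot: [-3.141, 0.0, 1.455]
ft_force: [-4.5, 1.3, 6.4]
opening: 0.163
grip_force: 30.0
```

```bash
python3 -m crank '[[0,0,0,3,0],[0,0,0,8,0],[0,0,0,13,0],[0,0,0,18,0],[0,0,0,23,0],[0,0,0,28,0],[0,0,0,33,0],[0,0,0,38,0],[0,0,0,42,0],[0,0,0,42,0]]'; python3 -m crank '[[0,0,0,5,0],[0,0,0,10,0],[0,0,0,15,0],[0,0,0,20,0],[0,0,0,25,0],[0,0,0,30,0],[0,0,0,35,0],[0,0,0,38.5,0],[0,0,0,40.8,0],[0,0,0,40.8,0]]';python3 -m crank '[[0,0,0,0,0],[0,0,0,0,0],[0,0,0,0,0]]'
python3 - <<'E'
from h import *
import cv2
r=env.read_camera("wrist");t=env.read_camera("top")
print([proj(r,p).round() for p in ([415,-289.2,140],[554,-287,34],[375,-289.5,22])],[proj(t,p).round() for p in ([415,-289.2,140],[483.4,-43.6,50])])
a=cv2.resize(r["img"],(400,300)); b=cv2.resize(t["img"][170:260,200:320],(400,300),interpolation=cv2.INTER_CUBIC)
cv2.imwrite("pics/w7.png",np.hstack([a,b]))
E
```

```text
t: 14.23
eef_pos: [484.8, -287.6, 171.6]
tcp_rot: [-3.141, 0.001, 0.717]
ft_force: [-5.9, 1.6, 6.7]
opening: 0.166
grip_force: 30.0
t: 15.07
eef_pos: [484.7, -287.3, 171.6]
tcp_rot: [-3.141, 0.001, 0.007]
ft_force: [-7.2, 3.4, 7.6]
opening: 0.167
grip_force: 30.0
t: 15.32
eef_pos: [484.7, -287.3, 171.6]
tcp_rot: [-3.141, 0.001, 0.009]
ft_force: [-6.7, 3.1, 8.1]
opening: 0.165
grip_force: 30.0
[array([254., 306.]), array([253., 105.]), array([253., 277.])] [array([292., 224.]), array([224., 210.])]
```

View pics/w7.png

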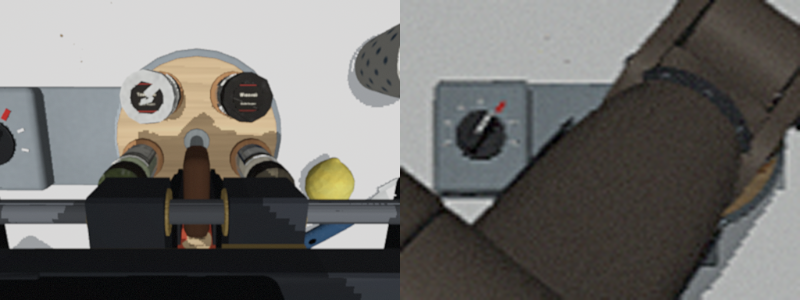

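The white and dark jars stand symmetric about the axis (148 and 246, midpoint 197). The bar points straight front, the dial is still at the red mark, and the grip is 30 N. Handing in.

```bash
python3 -c "
from cell import env
print(env.job_done())"
```

```text
the job is handed in; nothing more can be done
None
```

I handed the job in at about 15 s with the dial at the red mark, the red-capped jar at the front and the handle held at 30 N, going by the last camera views; the hand-in call gave no verdict.

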